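Gauge the mixer's drive pin for wear and refit it

ROBOT

A 6-joint arm with a two-finger parallel gripper is mounted at the origin on the work surface. World frame = base frame: x ahead of the robot, y to its left, z up, the work surface at z = 0. Lengths are in m, angles in rad, forces in N, time in s.
With the tool pointing down it reaches from about 0.35 to 0.775 m from the base axis. Payload 5.5 kg.
Tool frame: the origin (TCP) lies on the front face of the gripper's body, between the roots of the fingers; the fingertips stand 73 mm ahead of it and the grasp point (between the pads) lies 54 mm ahead of it; z points along the fingers, y is the direction in which the jaws open and shut (so a half turn about z gives the same grasp; the last joint's range is limited). The gripper opens to 85 mm and grips with 20 to 120 N. Pads are 22 mm wide; open, the fingers measure 114 mm over their backs; the gripper's body (76 mm by 85 mm) begins 54 mm behind the grasp point. The pads swing forward as they close: fully open they stand 13 mm farther back than shut.
Start: joints at [1.066, 0.313, 0.046, 1.304, 0, 1.431], TCP at [0.205, 0.537, 0.304] pointing down, gripper open.
Joint ranges: [-2.76, 2.76], [-0.86, 1.69], [-1.03, 1.26], [-2.2, 2.34], [-1.47, 1.5], [-3.14, 3.14]. Speed limits (rad/s): [2.57, 2.57, 3.14, 3.14, 3.14, 3.14].

INTERFACE

Orientations are given as a unit quaternion [w, x, y, z].
In Python, from cell import bot gives the robot as it stands.
- The arm moves only by the tool apply_moves, never from a script. Its argument "motion" is one flat list of numbers, 4 for each row, row after row: the shift along the world's x, y, z in m, then the turn about the world's z in rad. In form: [dx, dy, dz, turn, dx, dy, dz, turn, ...]. A call has 1 to 8 rows; each row is the pose to reach, as a shift and turn from the pose measured when the call began; what a row does not reach only later rows make up. A row lasts 1/12 s, in which the tool goes at most 41.7 mm and 7.16 degrees, less where a joint would pass 70% of its speed; a pose out of reach is approached as far as the arm can. A call with a gripper value outside its range is refused whole. "hand" is the opening, from 0 (shut) to 1 (fully open), set as the call begins (left out, the last holds). The fingers move at their own pace and stop on an object; the grip force is fixed at half the most. Time passes only in rows, so rows that repeat a pose let the fingers close. It gives the time, the measured TCP pose, the force and the opening at its end, in the units of the state.
- bot.state(): the state, without advancing time (a new reading comes with each control period).
- bot.capture(name): name is "side" or "top" or "wrist"; returns the picture (420x560x3 uint8, red, green, blue); there is no depth.
- bot.calibration(name): a dict with "K" (3x3 intrinsics, pixels), "k1" (the pictures are not rectified: a ray, as slopes to the right and down, at radius r is drawn at 1 + k1 r^2 times it, then the intrinsics apply), "view" (4x4, takes a point from world to camera coordinates); the wrist camera has in their place "mount" (4x4, takes a point from camera to tool coordinates, whose origin is the TCP and whose axes are the flange's). Camera axes: x right, y down, z forward; pixel columns grow to the right and rows downward; lengths in m; the calibration is good to about 2 mm. A picture is of the moment at which its call begins: read the wrist's pose just before it. calibration takes no time and is no camera call.
- bot.finish_job(): hands the job in, once; it reports no verdict.
Trained networks look in the newest picture that a camera, given by its name, has taken for a name from the list of things; names that differ only in an ending like _2 or _b are one class to them, and where a whole thing is asked for, a point or a joint stands for the part that bears it (a point fixed in the world has none). Each returns a list of dicts, best first, with "conf" (0 to 1); they miss things now and then, are a little off and sometimes report something else, mostly with a low value. They report only what shows in the picture. A call takes as long as a camera call. They do not tell look-alikes from the thing itself.
- bot.find_in(query, camera): "extent" ([centre column, centre row, width, height] in pixels, round what is visible of it).
- bot.spot_point(query, camera): "uv" ([column, row] in pixels: a listed point, or the origin of a listed thing).
The state is a dict: "t": time; "qpos": joint angles; "dq": joint speeds; "tau": joint torques, N m; "tool_pos": TCP position; "orientation": TCP orientation; "ft_force": force on the tool from outside, world axes, zero at the start; "torque": the same for the moment, N m; "finger_gap": finger opening in m.
Only numpy, scipy, OpenCV 4.12 (cv2) and the standard library are available. Lean on these libraries where they do the work, as an engineer would, in place of code of your own. Each camera call takes 0.05 s, during which the arm holds its last target. There are 200 camera calls.

TASK

Check the blood-bag mixer's drive pin for wear and refit it: take it out of the socket block in the parts tray and, holding it upright, slide its shank into the mouth of the snap gauge from the front, through the go gap and on until it meets the no-go anvil, which must stop it; rest it there for a full second under light hand pressure (about 5 N) and never force it. Then take it out of the gauge and seat it gently in the bore of the mixer's crank, head fully down on the boss, and let go of it, leaving everything else on the table where it is.

Things in the scene. Friction and masses are not known exactly. Their poses are not given: they have to be found in the camera images.
- pin_head (a point): centre of the drive pin's round pale-grey head, 24 mm in diameter, 36 mm long, 18 mm above the head's underside; grip its upper half. The pin (about 0.12 kg, 68 mm) stands upright and loose in one of the three sockets of the white block in the lilac tray, any of them; it is the tallest thing there, the two bolts being short and dark, its head 8 mm clear of the block. z up along the pin
- pin_foot (a point): centre of the flat foot of the pin's steel shank, 50 mm below pin_head. The shank is 16 mm in diameter and 32 mm long below the head, with a 3 mm chamfer at the foot
- pin_shoulder (a point): centre of the underside of the pin's head, 32 mm above the foot
- tray_block (a point): centre of the top of the white socket block in the open lilac parts tray (fixed; rim 28 mm high). The block is 46 x 170 x 32 mm, its top 36 mm above the table, with three sockets 18 mm wide and 24 mm deep in a row along its y, 55 mm apart (y = -55, 0, 55 mm)
- go_gap (a point): the go gap of the snap gauge, a dark C-frame lying flat in a fixed stand, mouth towards the robot; +x points into the mouth, z up. Go anvil on the -y side: face at y = -9.5 mm, x = -7 to 7 mm; long fixed anvil on the +y side: face at y = 8 mm, x = -16 to 62 mm: gap 17.5 mm. Anvils span z = -6 to 6 mm. Gauge with the shank upright across them: foot about 12 mm below this point
- rail: slotted rail along the gauge's -y jaw (origin as gauge). It carries the no-go anvil, a square block clamped by a knurled screw: face at y = -5.5 mm, leaving 13.5 mm to the fixed anvil. It sits farther in than the go anvil, its front corner anywhere from 23 to 49 mm past go_gap, set differently each time and not given: feel for it. A good pin stops with its axis about 6 mm before that corner
- gauge: the snap gauge with its stand, rigid and fixed; origin on the table 56 mm below go_gap, same axes. 45-degree lead-ins about 10 mm wide stand before the anvils, out to x = -29 mm (fixed anvil) and -17 mm (go anvil). The frame is 14 mm thick, its top 63 mm above the table (66 on the grip plates); the stand's base is 18 mm high
- bore (a point): centre of the mouth of the bore in the boss at the end of the crank, on the white mixer (its cradle is off). Upright round boss 34 mm in diameter and 34 mm high, bore 18 mm wide and 34 mm deep, mouth 114 mm above the table; z up. Seated, the pin's head rests flat on the boss
- crank: the mixer's crank; origin on its upright axis, on the deck, 45 mm from the bore along +x. It stands at any angle, held by its gear, and yields to about 8 N sideways at the boss
- bolt1_head (a point): head of a dark hex flange bolt in the socket block (bystander; 19 mm across, 12 mm above the block)
- bolt2_head (a point): head of the other such bolt (bystander)
- bearing_mid (a point): centre of a loose steel bearing ring lying in the tray, 38 mm wide, 12 mm high (bystander)
- tape_mid (a point): centre of a roll of white tape lying flat, 60 mm wide, 25 mm high (bystander)
- spanner_grip (a point): handle of a steel spanner lying on the table, 160 mm long (bystander)
- jar_mid (a point): middle of a small white jar with a grey lid, 56 mm wide, 55 mm high (bystander)
- rub_mid (a point): middle of a clear bottle of hand rub, 56 mm wide, 160 mm high (bystander)
Not all that is in view belongs to the job. What is shaped like the part that bears pin_head but yellow is not meant.

How it is judged:
By the outcome, as a careful person would: the job done as asked, in the order asked, and still so for the second after the job is handed in, with the robot touching nothing.
It also fails if it takes over 61 s, if anything falls off the work surface, if the arm or the gripper's body presses on something with over 40 N, if the wrist force passes 120 N, or if a joint passes its speed limit or range.

## Working session

There is one attempt and no reset: what is moved stays moved. The work goes in short steps, Python scripts to look and compute and a tool call to move; the robot and the scene stay as the last step left them, time stands still between calls to the robot, and variables do not carry over. Pictures are saved under pics/ and viewed, about 8 in all and at most 12, crops included, and the job is handed in when it is done.

Besides the shell and the picture viewer there is one more tool, called after "Request:" as a command line: name --argument value ..., lists and objects as JSON in quotes. apply_moves: Moves the arm, as the interface text tells. Its arguments: {"type":"object","properties":{"motion":{"type":"array","items":{"type":"number"}},"hand":{"type":"number"}},"required":["motion"]}

```bash
ls; mkdir -p pics; cat > h.py <<'E'
import numpy as np, cv2
from scipy.spatial.transform import Rotation as R
from cell import bot
def cam(name, st=None):
    c=bot.calibration(name); K=np.array(c["K"]); k1=c["k1"]
    if "view" in c: V=np.array(c["view"])
    else:
        st=st or bot.state(); q=st["orientation"]; T=np.eye(4)
        T[:3,:3]=R.from_quat([q[1],q[2],q[3],q[0]]).as_matrix(); T[:3,3]=st["tool_pos"]
        V=np.linalg.inv(T@np.array(c["mount"]))
    return K,np.array([k1,0,0,0,0.]),V
def ray(C,uv):
    K,d,V=C; p=cv2.undistortPoints(np.array([[uv]],float),K,d)[0,0]
    Ri=V[:3,:3].T; return -Ri@V[:3,3], Ri@np.array([p[0],p[1],1.])
def atz(C,uv,z):
    o,d=ray(C,uv); return o+d*(z-o[2])/d[2]
def proj(C,P):
    K,d,V=C; return cv2.projectPoints(np.array(P,float).reshape(-1,1,3),cv2.Rodrigues(V[:3,:3])[0],V[:3,3],K,d)[0][:,0]
def tri(obs):
    A=np.zeros((3,3));b=np.zeros(3)
    for C,uv in obs:
        o,d=ray(C,uv); d/=np.linalg.norm(d); M=np.eye(3)-np.outer(d,d); A+=M;b+=M@o
    return np.linalg.solve(A,b)
def save(im,n,box=None,s=1):
    im=im[:,:,::-1]
    if box: im=im[box[1]:box[3],box[0]:box[2]]
    cv2.imwrite(f"pics/{n}.png",cv2.resize(im,None,fx=s,fy=s,interpolation=cv2.INTER_CUBIC))
E
python3 - <<'E'
from h import *
np.set_printoptions(precision=3,suppress=True)
print(bot.state())
ims=[]
for n in ("top","side"):
    im=bot.capture(n); ims.append(im); save(im,n)
    C=cam(n); print(n,ray(C,(280,210)))
    for q,z in (("pin_head",.054),("tray_block",.036),("go_gap",.056),("gauge",0),("bore",.114),("crank",.08),("bolt1_head",.045),("rub_mid",.08)):
        print(q,[(np.round(r["uv"],1),round(r["conf"],2),atz(C,r["uv"],z)[:2]) for r in bot.spot_point(q,n)[:4]])
cv2.imwrite("pics/both.png",cv2.resize(np.hstack(ims)[:,:,::-1],None,fx=.714,fy=.714))
E
```

```text
pics
{'t': 0.0, 'qpos': array([1.066, 0.314, 0.045, 1.304, 0.   , 1.431]), 'dq': array([-0.001,  0.   , -0.001,  0.003,  0.001, -0.001]), 'tau': array([ -0.001, -48.063,  29.853,   0.019,  -0.   ,   0.   ]), 'tool_pos': array([0.205, 0.537, 0.303]), 'orientation': array([-0.   ,  0.181,  0.983, -0.001]), 'ft_force': array([-0.24 ,  0.534,  0.621]), 'torque': array([-0.001, -0.002, -0.036]), 'finger_gap': 0.08559822497248236}
top (array([0.369, 0.044, 0.995]), array([ 0.233, -0.042, -0.972]))
pin_head [(array([142.1, 330.4]), 0.73, array([0.359, 0.322])), (array([137. , 266.9]), 0.72, array([0.496, 0.328])), (array([197.2, 323.7]), 0.53, array([0.364, 0.203]))]
tray_block [(array([161.6, 259.7]), 0.73, array([0.51 , 0.277]))]
go_gap [(array([187.7, 257.7]), 0.64, array([0.506, 0.215])), (array([277.7, 243.5]), 0.59, array([0.52 , 0.016]))]
gauge []
bore [(array([399.3, 212. ]), 0.61, array([ 0.553, -0.244]))]
crank [(array([403.9, 200.4]), 0.77, array([ 0.585, -0.27 ]))]
bolt1_head [(array([163.1, 259. ]), 0.6, array([0.51 , 0.272]))]
rub_mid [(array([286.7, 122.6]), 0.59, array([ 0.7
[... 328 characters left out ...]
ay([215.4, 306.9]), 0.68, array([0.505, 0.272])), (array([352.8, 274.4]), 0.38, array([ 0.37 , -0.014]))]
go_gap [(array([291.1, 245.6]), 0.56, array([0.527, 0.025])), (array([234.5, 301.1]), 0.54, array([0.473, 0.246])), (array([346.9, 193.2]), 0.34, array([ 0.593, -0.273]))]
gauge [(array([293. , 266.1]), 0.81, array([0.518, 0.026]))]
bore [(array([350.5, 182.3]), 0.49, array([ 0.562, -0.242]))]
crank [(array([344.4, 192. ]), 0.8, array([ 0.577, -0.238])), (array([296.2, 264.5]), 0.39, array([0.447, 0.092])), (array([206.7, 228.4]), 0.32, array([0.699, 0.143]))]
bolt1_head [(array([214.5, 304.9]), 0.66, array([0.503, 0.275]))]
rub_mid [(array([234.7, 193. ]), 0.9, array([ 0.788, -0.02 ]))]
```

View pics/both.png

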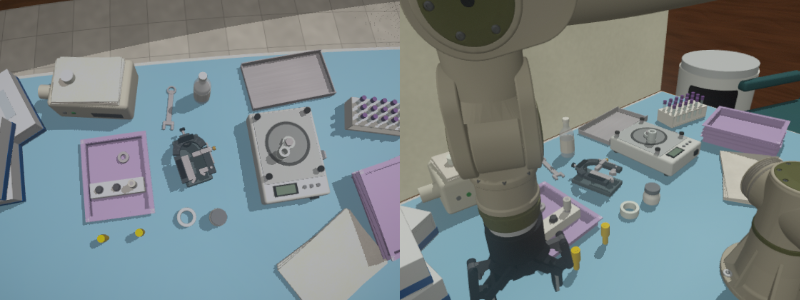

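```bash
python3 - <<'E'
import cv2,numpy as np
a=cv2.imread("pics/top.png")[210:340,110:310];b=cv2.imread("pics/top.png")[170:260,330:460];c=cv2.imread("pics/side.png")[220:400,180:360]
r=lambda i:cv2.resize(i,(400,300),interpolation=cv2.INTER_CUBIC)
s=cv2.imread("pics/side.png")[150:240,290:420]
cv2.imwrite("pics/c1.png",np.vstack([np.hstack([r(a),r(c)]),np.hstack([r(b),r(s)])]))
E
```

```text
(no output)
```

View pics/c1.png

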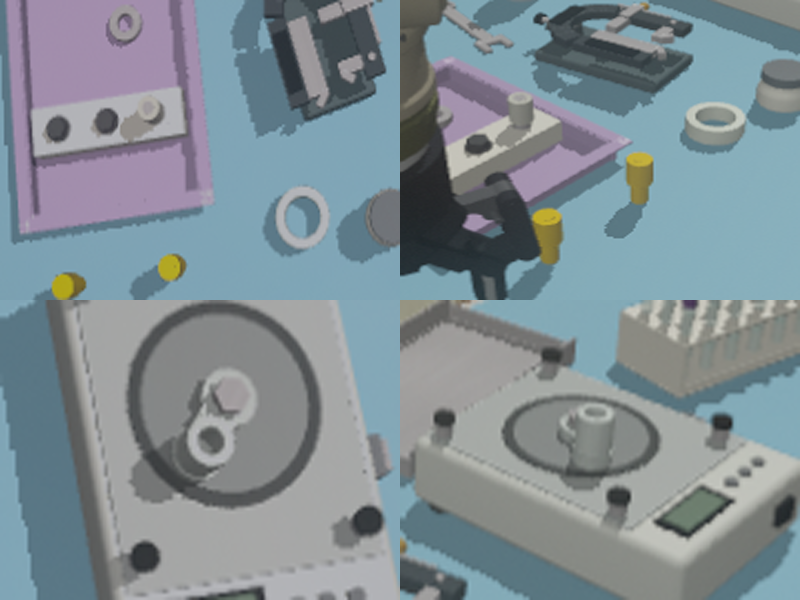

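The view shows these candidates for the pin, all in top-image pixels:
- Pale-grey pin at about (184,257); side image (232,285).
- Yellow look-alikes at (142,330) and (197,323), which I reject.
- Dark bolts at about (139,266) and (163,259).
- Bearing ring at about (172,220).

The crop confirms the pin is the grey one, in the -y socket. The gauge's mouth faces the robot, and the crank boss is on the near side at top (399,212).

```bash
python3 - <<'E'
from h import *
np.set_printoptions(precision=4,suppress=True)
T=cam("top");S=cam("side")
p=atz(T,(184,257),.08);b1=atz(T,(139,266),.048);b2=atz(T,(163,262),.048)
print("pin top",p,"bolts",b1,b2, "tri",tri([(S,(232.5,285.2)),(T,(185.5,257.5))]), "side z.062",atz(S,(232.5,285.2),.062))
print("block yaw", np.degrees(np.arctan2(*(b1-p)[:2][::-1]))-90)
print("bore tri",tri([(S,(350.5,182.3)),(T,(399.3,212))]),"gap", tri([(S,(291.1,245.6)),(T,(277.7,243.5))]))
# long anvil ends from crop (scale 2, 300/130)
f=lambda x,y:(110+x/2,210+y*130/300)
print([atz(T,f(*u),.062)[:2] for u in ((285,25),(317,100),(347,70))])
E
```

```text
pin top [0.505  0.2181 0.08  ] bolts [0.4986 0.3253 0.048 ] [0.5028 0.2713 0.048 ] tri [0.5078 0.2197 0.061 ] side z.062 [0.5085 0.2212 0.062 ]
block yaw 3.459182763689455
bore tri [ 0.5558 -0.2406  0.1168] gap [0.5243 0.0194 0.0537]
[array([0.5741, 0.0666]), array([0.4991, 0.0381]), array([0.5245, 0.0029])]
```

Request:
apply_moves --motion '[0.035, -0.03, 0, -0.12, 0.07, -0.06, 0, -0.24, 0.1, -0.09, 0, -0.36, 0.13, -0.12, 0, -0.48, 0.16, -0.15, 0, -0.6, 0.19, -0.18, 0, -0.72, 0.22, -0.21, 0, -0.84, 0.245, -0.24, 0, -0.96]' --hand 1

```text
t: 1.57
tool_pos: [0.445, 0.3032, 0.3041]
orientation: [0.0, 0.617, 0.787, 0.0]
ft_force: [0.5, 0.3, -0.3]
finger_gap: 0.085
```

Request:
apply_moves --motion '[0.02, -0.03, 0, -0.1, 0.04, -0.06, -0.02, -0.18, 0.06, -0.082, -0.04, -0.18, 0.062, -0.084, -0.05, -0.18, 0.062, -0.084, -0.05, -0.18]'

```text
t: 1.98
tool_pos: [0.5069, 0.2173, 0.2514]
orientation: [-0.001, 0.687, 0.727, -0.001]
ft_force: [-0.2, 0.5, -0.9]
finger_gap: 0.0855
```

```bash
python3 - <<'E'
from h import *
np.set_printoptions(precision=4,suppress=True)
st=bot.state(); C=cam("wrist",st); im=bot.capture("wrist"); save(im,"w1")
print(st["tool_pos"],st["orientation"],C[2][:3,:3].T[:,2], -C[2][:3,:3].T@C[2][:3,3])
for q,z in (("pin_head",.062),("bolt1_head",.042),("tray_block",.036),("go_gap",.056)):
    print(q,[(np.round(r["uv"],1),round(r["conf"],2),atz(C,r["uv"],z)[:2]) for r in bot.spot_point(q,"wrist")[:4]])
print(proj(C,[.507,.2195,.08]))
E
```

```text
[0.5069 0.2173 0.2514] [-0.001   0.6868  0.7269 -0.0015] [ 0.0135 -0.3183 -0.9479] [0.5018 0.2997 0.321 ]
pin_head [(array([279.5, 201.2]), 0.92, array([0.5053, 0.2181])), (array([88.2, 58.3]), 0.88, array([0.3565, 0.3213])), (array([117.3, 198.1]), 0.83, array([0.3668, 0.2128])), (array([384. , 155.2]), 0.69, array([0.588 , 0.2623]))]
bolt1_head [(array([277.7, 133.8]), 0.64, array([0.5006, 0.2724]))]
tray_block [(array([280.6, 127.3]), 0.85, array([0.5028, 0.2775])), (array([172.4, 304.3]), 0.59, array([0.3992, 0.0892])), (array([380.2, 154.7]), 0.56, array([0.5932, 0.2588]))]
go_gap [(array([282. , 373.5]), 0.9, array([0.5192, 0.0238])), (array([381.2, 155.9]), 0.55, array([0.5877, 0.2607]))]
[[281.5932 206.4645]]
```

View pics/w1.png

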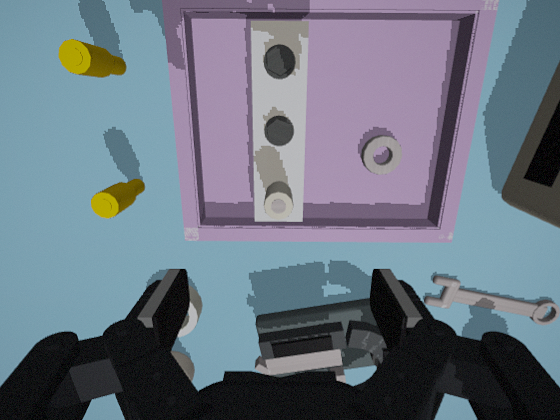

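Request:
apply_moves --motion '[-0.0014, 0.001, -0.03, 0, -0.0014, 0.001, -0.06, 0, -0.0014, 0.001, -0.09, 0, -0.0014, 0.001, -0.115, 0, -0.0014, 0.001, -0.126, 0, -0.0014, 0.001, -0.126, 0]'

```text
t: 2.73
tool_pos: [0.5032, 0.2222, 0.1273]
orientation: [-0.001, 0.684, 0.729, -0.001]
ft_force: [-0.4, -0.3, -0.4]
finger_gap: 0.0853
```

Request:
apply_moves --motion '[0, 0, 0, 0, 0, 0, 0, 0, 0, 0, 0, 0, 0, 0, 0, 0, 0, 0, 0, 0, 0, 0, 0, 0, 0, 0, 0, 0, 0, 0, 0, 0]' --hand 0

```text
t: 3.4
tool_pos: [0.504, 0.2224, 0.1285]
orientation: [-0.0, 0.684, 0.729, 0.0]
ft_force: [-0.5, 0.6, 6.2]
finger_gap: 0.0218
```

Request:
apply_moves --motion '[0, 0, 0.008, 0, 0, 0, 0.02, 0, 0, 0, 0.035, 0, 0, 0, 0.055, 0, 0, 0, 0.08, 0, 0, 0, 0.1, 0, 0, 0, 0.11, 0, 0, 0, 0.11, 0]'

```text
t: 4.07
tool_pos: [0.5051, 0.2227, 0.2413]
orientation: [0.001, 0.684, 0.729, 0.002]
ft_force: [0.4, -0.4, -1.5]
finger_gap: 0.0218
```

```bash
cat > pinlook.py <<'E'
from h import *
import sys
np.set_printoptions(precision=4,suppress=True)
st=bot.state(); C=cam("wrist",st); im=bot.capture("wrist"); save(im,sys.argv[1])
print(st["tool_pos"],st["orientation"],st["ft_force"],st["finger_gap"])
for q in ("pin_head","pin_foot","pin_shoulder","go_gap","bore"):
  for cn in ("wrist","side","top"):
    if cn!="wrist" and q==sys.argv[1]: continue
    if q=="pin_head" and cn!="wrist": bot.capture(cn)
    print(q,cn,[(np.round(r["uv"],1),round(r["conf"],2)) for r in bot.spot_point(q,cn)[:3]])
E
python3 pinlook.py w2
```

```text
[0.5051 0.2227 0.2413] [0.0012 0.6841 0.7294 0.0025] [ 0.3623 -0.3603 -1.4538] 0.021760896030850393
pin_head wrist [(array([78.5, 67.7]), 0.88), (array([279.4, 284.3]), 0.73), (array([109. , 207.3]), 0.65)]
pin_head side [(array([243.8, 360. ]), 0.8), (array([233. , 242.4]), 0.7), (array([288.6, 321.4]), 0.66)]
pin_head top [(array([174.8, 249.3]), 0.62)]
pin_foot wrist [(array([135.2, 191.9]), 0.76), (array([281.9, 239.9]), 0.75), (array([114.3,  71.8]), 0.75)]
pin_foot side [(array([286.8, 342.5]), 0.83), (array([245.5, 373.4]), 0.77), (array([232.6, 264.8]), 0.63)]
pin_foot top [(array([180.8, 254.2]), 0.62)]
pin_shoulder wrist [(array([120.2, 204.2]), 0.93), (array([93.5, 66.1]), 0.92), (array([520.2, 320. ]), 0.75)]
pin_shoulder side [(array([288.3, 327.2]), 0.86), (array([248.8, 363.4]), 0.69), (array([233. , 250.5]), 0.46)]
pin_shoulder top [(array([198.2, 327.6]), 0.57), (array([175.7, 253.1]), 0.54), (array([171.7, 219.6]), 0.38)]
go_gap wrist [(array([282.2, 386.3]), 0.7)]
go_gap side [(array([291.2, 244.9]), 0.97)]
go_gap top [(array([275.8, 243.5]), 0.96)]
bore wrist []
bore side [(array([345.6, 191.2]), 0.62), (array([350.9, 178.3]), 0.59), (array([197.3, 289.4]), 0.3)]
bore top [(array([401.9, 212.2]), 0.73)]
```

View pics/w2.png

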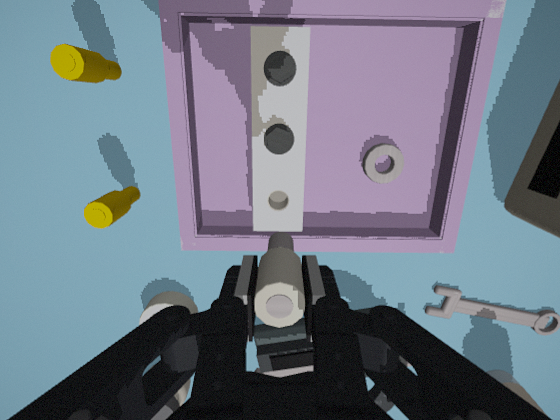

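Request:
apply_moves --motion '[0, -0.035, 0.01, 0, 0, -0.07, 0.01, 0, 0, -0.105, 0.01, 0, 0, -0.14, 0.01, 0, 0, -0.175, 0.01, 0, 0, -0.21, 0.01, 0, 0, -0.245, 0.01, 0, 0, -0.27, 0.01, 0]'

```text
t: 5.63
tool_pos: [0.5038, -0.0502, 0.2489]
orientation: [0.001, 0.685, 0.729, 0.0]
ft_force: [0.3, 0.6, -1.9]
finger_gap: 0.0219
```

Request:
apply_moves --motion '[0, 0, 0, 0, 0, 0, 0, 0]'

```text
t: 5.8
tool_pos: [0.5039, -0.0517, 0.249]
orientation: [0.001, 0.686, 0.728, 0.001]
ft_force: [-0.1, -0.6, -0.3]
finger_gap: 0.0218
```

```bash
python3 - <<'E'
from h import *
np.set_printoptions(precision=4,suppress=True)
st=bot.state(); C=cam("wrist",st); im=bot.capture("wrist"); save(im,"w3")
print(st["tool_pos"],st["orientation"],st["ft_force"])
for q,z in (("pin_head",st["tool_pos"][2]-.0665),("pin_foot",st["tool_pos"][2]-.1165),("go_gap",.056),("gauge",0),("rail",0),("bore",.114),("crank",.08)):
    print(q,[(np.round(r["uv"],1),round(r["conf"],2),atz(C,r["uv"],z)[:2]) for r in bot.spot_point(q,"wrist")[:3]])
E
```

```text
[ 0.5039 -0.0517  0.249 ] [0.0007 0.6858 0.7278 0.0006] [-0.0844 -0.6209 -0.3251]
pin_head [(array([283.9, 286.3]), 0.81, array([ 0.5057, -0.0558]))]
pin_foot [(array([283.5, 239.5]), 0.71, array([ 0.506 , -0.0533]))]
go_gap [(array([307.7, 112.7]), 0.87, array([0.5213, 0.0229]))]
gauge [(array([302.6, 112.3]), 0.86, array([0.5213, 0.0213]))]
rail [(array([281. , 283.2]), 0.74, array([ 0.5122, -0.168 ]))]
bore []
crank []
```

View pics/w3.png

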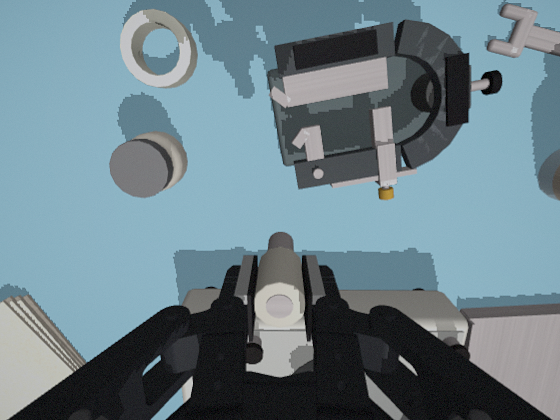

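```bash
python3 -c "
from h import *
im=cv2.imread('pics/w3.png')[:,:,::-1]; save(im,'w3c',(260,40,420,160),5)"
```

```text
(no output)
```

View pics/w3c.png

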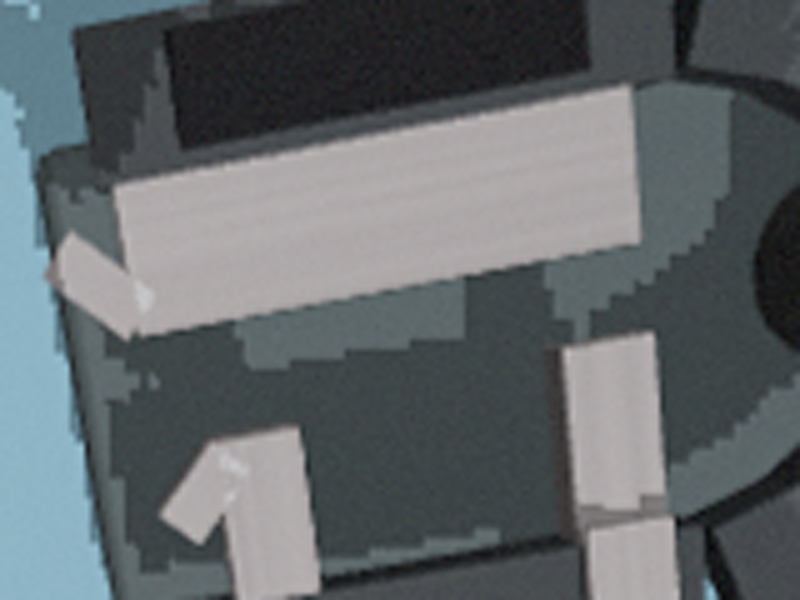

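```bash
cat > g.py <<'E'
from h import *
from scipy.optimize import least_squares
np.set_printoptions(precision=4,suppress=True)
q=[0.0007,0.6858,0.7278,0.0006]
C=cam("wrist",{"tool_pos":np.array([.5039,-.0517,.249]),"orientation":q})
f=lambda x,y:(260+x/5,40+y/5)
L=[(-16,8),(62,8),(-7,-9.5),(7,-9.5)]; U=[(140,337),(638,242),(212,440),(300,427)]
W=np.array([atz(C,f(*u),.062)[:2]*1e3 for u in U]); L=np.array(L,float)
def X(p,L): c,s=np.cos(p[2]),np.sin(p[2]); return np.asarray(L)@np.array([[c,s],[-s,c]])+p[:2]
r=least_squares(lambda p:(X(p,L)-W).ravel(),[520,20,.2]); p=r.x
print(W,p[:2],np.degrees(p[2]),r.fun)
n=atz(C,f(562,348),.062)[:2]*1e3-p[:2]; c,s=np.cos(p[2]),np.sin(p[2]); print("nogo",n@[c,s],n@[-s,c])
print("dir",c,s)
E
python3 g.py
```

```text
[[505.303   26.0856]
 [579.6544  44.3281]
 [517.6665  11.3399]
 [531.2812  14.1477]] [522.1287  21.964 ] 13.78242416722911 [-0.6195 -0.1637  0.7833  0.1762 -0.073  -0.27   -0.0908  0.2575]
nogo 48.513917675278044 -5.285782744003569
dir 0.9712074058221871 0.2382355449468812
```

Request:
apply_moves --motion '[-0.01, 0.02, 0, 0.05, -0.02, 0.04, 0, 0.1, -0.03, 0.06, 0, 0.15, -0.0323, 0.0643, -0.02, 0.18, -0.0323, 0.0643, -0.045, 0.18, -0.0323, 0.0643, -0.07, 0.18, -0.0323, 0.0643, -0.07, 0.18, -0.0323, 0.0643, -0.07, 0.18]'

```text
t: 6.87
tool_pos: [0.4705, 0.0156, 0.1782]
orientation: [-0.001, 0.615, 0.788, -0.0]
ft_force: [-0.3, 0.1, -1.0]
finger_gap: 0.0219
```

```bash
cat > pl.py <<'E'
from h import *
np.set_printoptions(precision=4,suppress=True)
import sys
g=np.array([.5221,.0220]);c,s=np.cos(np.radians(13.78)),np.sin(np.radians(13.78)); toG=lambda p:np.array([[c,s],[-s,c]])@(np.asarray(p)[:2]-g)*1e3
if __name__=="__main__":
    obs={}
    for n in ("wrist","side"):
        st=bot.state(); C=cam(n,st); im=bot.capture(n); save(im,sys.argv[1]+n)
        if n=="wrist": print(st["t"],st["tool_pos"],st["orientation"],st["ft_force"],"tcpG",toG(st["tool_pos"]))
        for q,z in (("pin_head",st["tool_pos"][2]-.0665),("pin_foot",st["tool_pos"][2]-.1165),("go_gap",.056)):
            print(n,q,[(np.round(r["uv"],1),round(r["conf"],2),atz(C,r["uv"],z)[:2],toG(atz(C,r["uv"],z))) for r in bot.spot_point(q,n)[:3]])
E
python3 pl.py w4
```

```text
6.8667 [0.4705 0.0156 0.1782] [-0.0009  0.6153  0.7883 -0.0003] [-0.2972  0.1195 -0.9974] tcpG [-51.6383   6.1114]
wrist pin_head [(array([280.1, 285. ]), 0.74, array([0.4709, 0.0124]), array([-52.0026,   2.8188]))]
wrist pin_foot [(array([280.5, 243.6]), 0.67, array([0.4714, 0.0115]), array([-51.7593,   1.8425]))]
wrist go_gap [(array([356.8, 243.5]), 0.97, array([0.521 , 0.0213]), array([-1.2597, -0.3995]))]
side pin_head [(array([286.4, 323.6]), 0.86, array([0.313 , 0.2577]), array([-146.8954,  278.7295])), (array([243.7, 356.6]), 0.82, array([0.3102, 0.3589]), array([-125.5514,  377.6588])), (array([309.7, 232.5]), 0.52, array([0.4763, 0.0167]), array([-45.7144,   5.7603]))]
side pin_foot [(array([287. , 341.9]), 0.8, array([0.3155, 0.2534]), array([-145.519 ,  273.9744])), (array([248.2, 373.5]), 0.71, array([0.3126, 0.3496]), array([-125.4628,  368.1283])), (array([309.7, 249.9]), 0.64, array([0.4765, 0.0143]), array([-46.1156,   3.4107]))]
side go_gap [(array([292.2, 245.9]), 0.63, array([0.5241, 0.0236]), array([2.3483, 1.0262]))]
```

View pics/w4wrist.png

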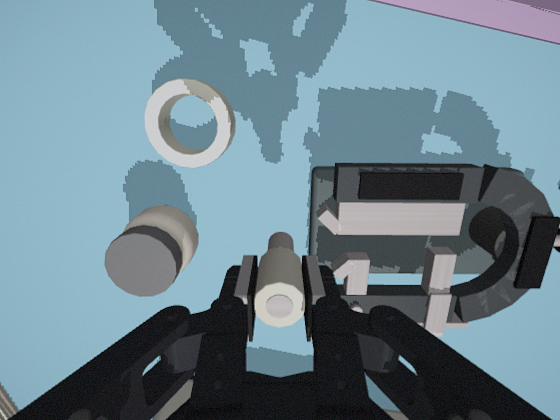

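```bash
python3 - <<'E'
from pl import *
C=cam("wrist",{"tool_pos":np.array([.4705,.0156,.1782]),"orientation":[-.0009,.6153,.7883,-.0003]})
for u in ((340,236),(466,234),(347,254),(367,254),(427,248),(280,233),(280.5,243.6)): print(u,toG(atz(C,u,.062)))
save(cv2.imread('pics/w4wrist.png')[:,:,::-1],'w4c',(250,170,410,310),5)
E
```

```text
(340, 236) [-13.9733   7.4933]
(466, 234) [65.7991  9.3913]
(347, 254) [-8.5991 -5.1634]
(367, 254) [ 4.3622 -5.0765]
(427, 248) [42.578  -0.5388]
(280, 233) [-52.1369   9.3094]
(280.5, 243.6) [-51.7713   1.9423]
```

View pics/w4c.png

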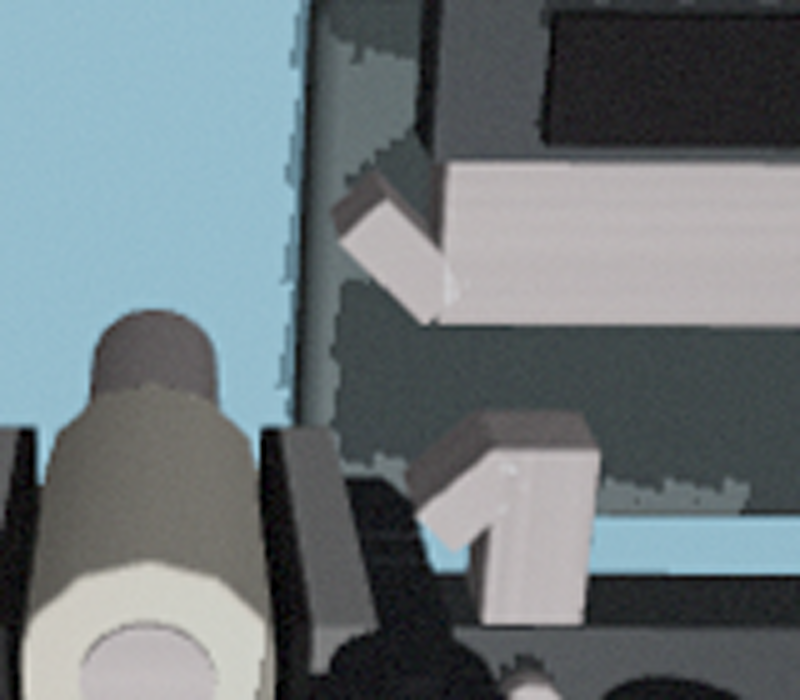

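Request:
apply_moves --motion '[0.0008, -0.0033, -0.006, 0, 0.0008, -0.0033, -0.012, 0, 0.0008, -0.0033, -0.018, 0, 0.0008, -0.0033, -0.018, 0, 0.0008, -0.0033, -0.018, 0]'

```text
t: 7.68
tool_pos: [0.4723, 0.0117, 0.1609]
orientation: [0.0, 0.616, 0.788, 0.0]
ft_force: [-0.4, -0.3, -1.3]
finger_gap: 0.0223
```

```bash
python3 pl.py w5
```

```text
7.6833 [0.4723 0.0117 0.1609] [0.0004 0.6158 0.7879 0.0005] [-0.3924 -0.2832 -1.2811] tcpG [-50.8619   1.8258]
wrist pin_head [(array([280.5, 285.6]), 0.98, array([0.4732, 0.0081]), array([-50.8508,  -1.8769]))]
wrist pin_foot [(array([281.4, 243.2]), 0.72, array([0.474 , 0.0079]), array([-50.0937,  -2.2818]))]
wrist go_gap [(array([365.2, 246.6]), 0.71, array([0.5223, 0.0232]), array([0.4706, 1.0911]))]
side pin_head [(array([350. , 271.1]), 0.63, array([0.3389, 0.0433]), array([-172.8761,   64.3106])), (array([246.2, 356.6]), 0.62, array([0.3203, 0.3457]), array([-118.8731,  362.419 ])), (array([285.9, 322.1]), 0.51, array([0.3295, 0.2423]), array([-134.633 ,  259.8111]))]
side pin_foot [(array([310.2, 254.1]), 0.73, array([0.4812, 0.0066]), array([-43.4138,  -5.2197])), (array([246.9, 374.5]), 0.68, array([0.3247, 0.3429]), array([-115.3004,  358.6936])), (array([286.1, 342.3]), 0.62, array([0.3282, 0.2428]), array([-135.7206,  260.6356]))]
side go_gap [(array([293.1, 245.5]), 0.8, array([0.5238, 0.0208]), array([ 1.3353, -1.5124]))]
```

Request:
apply_moves --motion '[0.0048, 0.002, 0, 0, 0.0097, 0.0032, 0, 0, 0.0146, 0.0044, 0, 0, 0.0194, 0.0056, 0, 0, 0.0243, 0.0068, 0, 0, 0.0289, 0.0079, 0, 0, 0.0289, 0.0079, 0, 0]'

```text
t: 8.67
tool_pos: [0.5032, 0.0197, 0.1619]
orientation: [0.002, 0.616, 0.788, 0.001]
ft_force: [0.3, 0.4, -0.8]
finger_gap: 0.0224
```

```bash
cat > s.py <<'E'
from pl import *
s_=bot.state(); f=s_["ft_force"]; print(s_["t"],s_["tool_pos"],"G",toG(s_["tool_pos"]),"F",f,"Fg",f[0]*c+f[1]*s,-f[0]*s+f[1]*c,"M",s_["torque"],s_["finger_gap"])
E
python3 s.py
```

```text
8.6667 [0.5032 0.0197 0.1619] G [-18.9436   2.2433] F [ 0.2754  0.4093 -0.8107] Fg 0.3650143581847937 0.33192124246450627 M [ 0.0143 -0.0134 -0.0275] 0.02243651628492419
```

Request:
apply_moves --motion '[0.0029, 0.0008, 0, 0, 0.0058, 0.0015, 0, 0, 0.0087, 0.0022, 0, 0, 0.0117, 0.0029, 0, 0, 0.0146, 0.0036, 0, 0, 0.0175, 0.0043, 0, 0, 0.0175, 0.0043, 0, 0]'

```text
t: 9.25
tool_pos: [0.5214, 0.024, 0.162]
orientation: [0.002, 0.616, 0.788, 0.002]
ft_force: [0.2, -0.0, -1.8]
finger_gap: 0.022
```

```bash
python3 s.py
```

```text
9.25 [0.5214 0.024  0.162 ] G [-0.2281  2.1438] F [ 0.2327 -0.0127 -1.8092] Fg 0.22298625523250254 -0.06776286783731694 M [-0.0158 -0.0406 -0.0063] 0.022002143389096306
```

Request:
apply_moves --motion '[0.0039, 0.001, 0, 0, 0.0078, 0.0019, 0, 0, 0.0117, 0.0029, 0, 0, 0.0155, 0.0038, 0, 0, 0.0194, 0.0048, 0, 0, 0.0233, 0.0057, 0, 0, 0.0272, 0.0067, 0, 0, 0.0311, 0.0076, 0, 0]'

```text
t: 9.92
tool_pos: [0.5529, 0.0317, 0.1619]
orientation: [0.002, 0.616, 0.788, 0.001]
ft_force: [-0.1, 0.1, -0.8]
finger_gap: 0.0222
```

```bash
python3 s.py
```

```text
9.9167 [0.5529 0.0317 0.1619] G [32.1797  2.0966] F [-0.0646  0.1198 -0.8004] Fg -0.03422694756719698 0.13177530558681286 M [0.0212 0.0411 0.0485] 0.02223970119671571
```

Now feel forward slowly.

Request:
apply_moves --motion '[0.001, 0.0002, 0, 0, 0.0019, 0.0005, 0, 0, 0.0029, 0.0007, 0, 0, 0.0039, 0.001, 0, 0, 0.0049, 0.0012, 0, 0, 0.0058, 0.0014, 0, 0, 0.0068, 0.0017, 0, 0, 0.0068, 0.0017, 0, 0]'

```text
t: 10.58
tool_pos: [0.5599, 0.0334, 0.162]
orientation: [0.002, 0.616, 0.788, 0.002]
ft_force: [0.6, -0.4, -0.6]
finger_gap: 0.0222
```

```bash
python3 s.py
```

```text
10.5833 [0.5599 0.0334 0.162 ] G [39.3988  2.1206] F [ 0.5791 -0.4075 -0.5835] Fg 0.4653825632155739 -0.5336746177177734 M [ 0.0074 -0.0162  0.041 ] 0.022186070004094102
```

Request:
apply_moves --motion '[0.0005, 0.0001, 0, 0, 0.001, 0.0002, 0, 0, 0.0015, 0.0004, 0, 0, 0.0019, 0.0005, 0, 0, 0.0019, 0.0005, 0, 0]'

```text
t: 11.0
tool_pos: [0.5618, 0.034, 0.162]
orientation: [0.002, 0.616, 0.788, 0.002]
ft_force: [0.3, -1.1, -1.8]
finger_gap: 0.0223
```

```bash
python3 s.py
```

```text
11.0 [0.5618 0.034  0.162 ] G [41.4496  2.1421] F [ 0.2992 -1.0534 -1.8315] Fg 0.03968568338676187 -1.0943774069920482 M [ 0.0284  0.0364 -0.0312] 0.02225025096751323
```

Request:
apply_moves --motion '[0.0005, 0.0001, 0, 0, 0.001, 0.0002, 0, 0, 0.001, 0.0002, 0, 0]'

```text
t: 11.25
tool_pos: [0.5625, 0.0342, 0.1619]
orientation: [0.002, 0.616, 0.788, 0.001]
ft_force: [-0.8, -0.4, -1.2]
finger_gap: 0.022
```

```bash
python3 s.py
```

```text
11.25 [0.5625 0.0342 0.1619] G [42.1679  2.1762] F [-0.8332 -0.3749 -1.1823] Fg -0.898553128537554 -0.1656857967745242 M [-0.0377  0.2462  0.0035] 0.022044418983562634
```

Request:
apply_moves --motion '[0.0005, 0.0001, 0, 0, 0.0005, 0.0001, 0, 0]'

```text
t: 11.42
tool_pos: [0.5628, 0.0343, 0.1618]
orientation: [0.002, 0.616, 0.788, 0.001]
ft_force: [-1.9, -0.4, -0.4]
finger_gap: 0.022
```

```bash
python3 s.py
```

```text
11.4167 [0.5628 0.0343 0.1618] G [42.4518  2.2426] F [-1.9224 -0.3796 -0.4257] Fg -1.957459750343046 0.08923249285876672 M [-0.0023  0.3627 -0.0946] 0.021955882027175282
```

Request:
apply_moves --motion '[0.0005, 0.0001, 0, 0, 0.001, 0.0003, 0, 0, 0.001, 0.0003, 0, 0]'

```text
t: 11.67
tool_pos: [0.5633, 0.0347, 0.1615]
orientation: [0.001, 0.615, 0.788, 0.001]
ft_force: [-1.9, -0.2, -1.2]
finger_gap: 0.0225
```

```bash
python3 s.py
```

```text
11.6667 [0.5633 0.0347 0.1615] G [43.0615  2.4923] F [-1.8725 -0.2293 -1.217 ] Fg -1.8732582734466612 0.2233655468559668 M [ 0.0113  0.6102 -0.006 ] 0.02248336661821904
```

Request:
apply_moves --motion '[0.0005, 0.0001, 0, 0, 0.001, 0.0002, 0, 0, 0.001, 0.0002, 0, 0]'

```text
t: 11.92
tool_pos: [0.5638, 0.0349, 0.1613]
orientation: [0.0, 0.615, 0.788, 0.0]
ft_force: [-3.8, -0.1, -0.3]
finger_gap: 0.0223
```

```bash
python3 s.py
```

```text
11.9167 [0.5638 0.0349 0.1613] G [43.5872  2.6271] F [-3.7811 -0.1219 -0.294 ] Fg -3.70126503012004 0.7822726055059283 M [-0.0487  0.8544 -0.0559] 0.022284795523295042
```

Request:
apply_moves --motion '[0.0006, 0.0001, 0, 0, 0.0011, 0.0003, 0, 0, 0.0011, 0.0003, 0, 0, 0.0011, 0.0003, 0, 0, 0.0011, 0.0003, 0, 0, 0.0011, 0.0003, 0, 0, 0.0011, 0.0003, 0, 0, 0.0011, 0.0003, 0, 0]'

```text
t: 12.58
tool_pos: [0.5643, 0.0352, 0.161]
orientation: [-0.0, 0.616, 0.788, -0.0]
ft_force: [-5.6, -0.6, 1.2]
finger_gap: 0.0221
```

```bash
python3 s.py
```

```text
12.5833 [0.5643 0.0352 0.161 ] G [44.1025  2.7727] F [-5.5914 -0.6335  1.1529] Fg -5.581378787686439 0.7165828775194295 M [-0.0967  1.1968  0.0065] 0.022100114714796493
```

Request:
apply_moves --motion '[0.0005, 0, 0, 0, 0.0005, 0, 0, 0, 0.0005, 0, 0, 0, 0.0005, 0, 0, 0, 0.0005, 0, 0, 0, 0.0005, 0, 0, 0, 0.0005, 0, 0, 0, 0.0005, 0, 0, 0]'

```text
t: 13.25
tool_pos: [0.5644, 0.0352, 0.161]
orientation: [-0.0, 0.616, 0.788, -0.0]
ft_force: [-5.4, 0.1, 2.0]
finger_gap: 0.0223
```

```bash
python3 s.py
```

```text
13.25 [0.5644 0.0352 0.161 ] G [44.2579  2.7085] F [-5.3756  0.1464  2.0096] Fg -5.1860018728224535 1.4226618149598034 M [-0.03    1.2534 -0.0154] 0.02227094779145257
```

Request:
apply_moves --motion '[0.0005, 0, 0, 0, 0.0005, 0, 0, 0, 0.0005, 0, 0, 0, 0.0005, 0, 0, 0, 0.0005, 0, 0, 0, 0.0005, 0, 0, 0, 0.0005, 0, 0, 0, 0.0005, 0, 0, 0]'

```text
t: 13.92
tool_pos: [0.5645, 0.0352, 0.161]
orientation: [-0.001, 0.616, 0.788, -0.001]
ft_force: [-3.9, -0.1, 0.7]
finger_gap: 0.0218
```

```bash
python3 pl.py w6; python3 s.py
```

```text
13.9167 [0.5645 0.0352 0.161 ] [-0.0007  0.6155  0.7881 -0.0006] [-3.9465 -0.1386  0.7005] tcpG [44.3668  2.7314]
wrist pin_head [(array([282. , 284.9]), 0.75, array([0.5659, 0.0322]), array([44.9209, -0.5517]))]
wrist pin_foot [(array([283.7, 243.1]), 0.57, array([0.5673, 0.0318]), array([46.2705, -1.2647]))]
wrist go_gap [(array([207.6, 248.8]), 0.59, array([0.5221, 0.022 ]), array([-0.0314,  0.019 ]))]
side pin_head [(array([285.6, 322.5]), 0.7, array([0.3298, 0.2427]), array([-134.2251,  260.1838])), (array([245.4, 356.7]), 0.61, array([0.3217, 0.3463]), array([-117.373 ,  362.6624])), (array([276.7, 229.2]), 0.45, array([0.5603, 0.0397]), array([41.2653,  8.0572]))]
side pin_foot [(array([245.7, 374.7]), 0.93, array([0.3264, 0.3442]), array([-113.3175,  359.5371])), (array([274.1, 244.3]), 0.55, array([0.5712, 0.0383]), array([51.609 ,  4.1362])), (array([288.8, 341.2]), 0.55, array([0.3271, 0.2367]), array([-138.2224,  254.9652]))]
side go_gap [(array([293.1, 243.5]), 0.88, array([0.5295, 0.0149]), array([ 5.4932, -8.6802]))]
14.3167 [0.5645 0.0352 0.161 ] G [44.3529  2.7305] F [-5.9017 -0.5595  1.7808] Fg -5.865120549046928 0.8623782688301959 M [-0.1155  1.2994 -0.002 ] 0.022399885490575717
```

View pics/w6wrist.png

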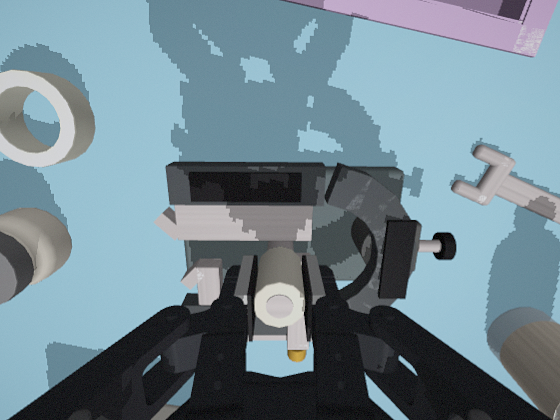

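Request:
apply_moves --motion '[-0.003, -0.0012, 0, 0, -0.008, -0.0024, 0, 0, -0.014, -0.0039, 0, 0, -0.0174, -0.0048, 0, 0, -0.0174, -0.0048, 0.005, 0, -0.0174, -0.0048, 0.02, 0, -0.0174, -0.0048, 0.05, 0, -0.0174, -0.0048, 0.085, 0]'

```text
t: 14.98
tool_pos: [0.546, 0.0304, 0.2455]
orientation: [-0.002, 0.616, 0.788, -0.002]
ft_force: [1.3, 0.2, -1.4]
finger_gap: 0.0222
```

```bash
python3 s.py
```

```text
14.9833 [0.546  0.0304 0.2455] G [25.2247  2.5057] F [ 1.331   0.1722 -1.4223] Fg 1.333735352359171 -0.14975563760247462 M [-0.0209 -0.0535 -0.0084] 0.022203090613338288
```

Request:
apply_moves --motion '[0, -0.02, 0.03, 0, 0, -0.06, 0.04, 0, 0, -0.1, 0.04, 0, 0, -0.14, 0.04, 0, 0, -0.18, 0.04, 0, 0, -0.22, 0.04, 0, 0, -0.26, 0.04, 0, 0.003, -0.3, 0.04, 0]'

```text
t: 15.65
tool_pos: [0.5486, -0.2716, 0.2864]
orientation: [-0.002, 0.616, 0.788, -0.001]
ft_force: [1.2, 0.6, -0.9]
finger_gap: 0.0221
```

Request:
apply_moves --motion '[0.003, -0.03, 0, 0, 0.003, -0.05, -0.01, 0, 0.003, -0.05, -0.01, 0, 0.003, -0.05, -0.01, 0]'

```text
t: 15.98
tool_pos: [0.5511, -0.3229, 0.2757]
orientation: [-0.002, 0.617, 0.787, -0.001]
ft_force: [-0.3, -0.5, -2.4]
finger_gap: 0.0217
```

```bash
cat > b.py <<'E'
from h import *
import sys
np.set_printoptions(precision=4,suppress=True)
obs={}
for n in ("wrist","top","side"):
    st=bot.state(); C=cam(n,st); im=bot.capture(n); save(im,sys.argv[1]+n)
    if n=="wrist": print(st["t"],st["tool_pos"],st["orientation"],st["ft_force"],st["finger_gap"])
    for q,z in (("pin_head",st["tool_pos"][2]-.0665),("pin_foot",st["tool_pos"][2]-.1165),("bore",.114),("crank",.08)):
        print(n,q,[(np.round(r["uv"],1),round(r["conf"],2),atz(C,r["uv"],z)[:2]) for r in bot.spot_point(q,n)[:3]])
E
python3 b.py w7
```

```text
15.9833 [ 0.5511 -0.3229  0.2757] [-0.0021  0.6167  0.7872 -0.0013] [-0.2971 -0.486  -2.4015] 0.021723006837648363
wrist pin_head [(array([282.1, 285.9]), 0.88, array([ 0.5523, -0.3264]))]
wrist pin_foot [(array([287.3, 241.5]), 0.89, array([ 0.5554, -0.3246]))]
wrist bore [(array([312.3, 105.7]), 0.66, array([ 0.5527, -0.2404])), (array([282.7, 283.8]), 0.58, array([ 0.5672, -0.3827]))]
wrist crank [(array([338.2, 147.8]), 0.97, array([ 0.5857, -0.2669]))]
top pin_head [(array([140. , 332.9]), 0.58, array([0.3567, 0.2796])), (array([452.3, 194. ]), 0.52, array([ 0.5583, -0.3219]))]
top pin_foot [(array([443.3, 202.1]), 0.77, array([ 0.5552, -0.323 ])), (array([147.7, 331.8]), 0.71, array([0.3568, 0.2797])), (array([196.7, 324.6]), 0.56, array([0.3627, 0.1858]))]
top bore [(array([401.1, 213.8]), 0.64, array([ 0.5487, -0.2474])), (array([400.9, 202.7]), 0.52, array([ 0.5727, -0.2509])), (array([259.7, 304.1]), 0.48, array([0.3915, 0.0653]))]
top crank [(array([403.3, 198.5]), 0.63, array([ 0.5895, -0.2692]))]
side pin_head [(array([286.3, 324.5]), 0.79, array([0.2439, 0.3285])), (array([242.2, 356. ]), 0.67, array([0.2449, 0.4127])), (array([373.1, 141.1]), 0.62, array([ 0.5584, -0.323 ]))]
side pin_foot [(array([285.4, 341.1]), 0.89, array([0.2553, 0.3187])), (array([246.7, 373.7]), 0.84, array([0.2512, 0.4017])), (array([371.6, 154.9]), 0.72, array([ 0.5702, -0.341 ]))]
side bore [(array([351.1, 180.5]), 0.78, array([ 0.5676, -0.2517])), (array([217.5, 304.4]), 0.44, array([0.4368, 0.3129])), (array([217.9, 307.5]), 0.36, array([0.4298, 0.3174]))]
side crank [(array([349.1, 191.3]), 0.71, array([ 0.5702, -0.2503])), (array([293.2, 264.2]), 0.3, array([0.4518, 0.0957]))]
```

View pics/w7wrist.png

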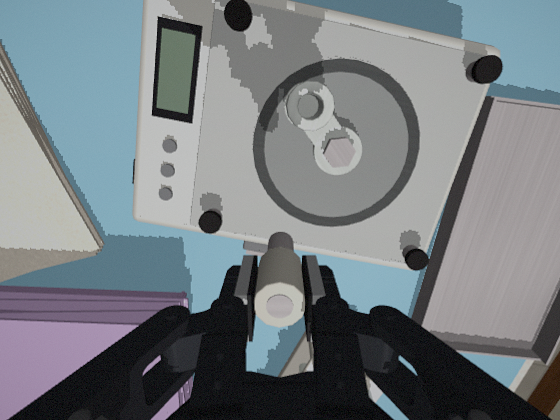

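Request:
apply_moves --motion '[0.0005, 0.03, 0, 0, 0.001, 0.06, 0, 0, 0.0017, 0.08, 0, 0, 0.0017, 0.086, -0.015, 0, 0.0017, 0.086, -0.03, 0, 0.0017, 0.086, -0.03, 0, 0.0017, 0.086, -0.03, 0]'

```text
t: 17.32
tool_pos: [0.5528, -0.2353, 0.2458]
orientation: [-0.002, 0.616, 0.788, -0.002]
ft_force: [0.1, -0.7, -0.7]
finger_gap: 0.0221
```

```bash
python3 b.py w8; python3 - <<'E'
import cv2,numpy as np
r=lambda n,b,s:cv2.resize(cv2.imread(f"pics/{n}.png")[b[1]:b[3],b[0]:b[2]],s,interpolation=cv2.INTER_CUBIC)
cv2.imwrite("pics/w8c.png",np.hstack([r("w8wrist",(220,180,345,330),(500,600)),np.vstack([r("w8side",(315,130,395,210),(300,300)),r("w8top",(370,170,450,250),(300,300))])]))
E
```

```text
17.3167 [ 0.5528 -0.2353  0.2458] [-0.0025  0.6156  0.788  -0.0016] [ 0.1324 -0.7207 -0.7244] 0.022114985895884627
wrist pin_head []
wrist pin_foot [(array([283.6, 241.5]), 0.64, array([ 0.5548, -0.2375]))]
wrist bore [(array([281.1, 233.6]), 0.58, array([ 0.5535, -0.239 ]))]
wrist crank [(array([311.9, 253.5]), 0.56, array([ 0.5858, -0.264 ]))]
top pin_head [(array([401.5, 201.3]), 0.66, array([ 0.5599, -0.2301])), (array([140.7, 334.4]), 0.55, array([0.3534, 0.2874])), (array([198.8, 324.7]), 0.49, array([0.3624, 0.1785]))]
top pin_foot [(array([400.5, 212.6]), 0.7, array([ 0.5479, -0.241 ])), (array([146.8, 329.3]), 0.5, array([0.3613, 0.2897])), (array([198.3, 326.3]), 0.45, array([0.359, 0.188]))]
top bore [(array([402.7, 210.5]), 0.53, array([ 0.5555, -0.252 ]))]
top crank [(array([403.5, 201. ]), 0.5, array([ 0.5838, -0.2687])), (array([287. , 125.1]), 0.34, array([ 0.786 , -0.0307]))]
side pin_head [(array([243.2, 356.2]), 0.63, array([0.2649, 0.3954])), (array([288., 322.]), 0.61, array([0.267 , 0.3012])), (array([354.6, 160.3]), 0.45, array([ 0.5571, -0.2448]))]
side pin_foot [(array([248.1, 375. ]), 0.76, array([0.2676, 0.3861])), (array([349.8, 177. ]), 0.75, array([ 0.5644, -0.24  ])), (array([285.8, 340.1]), 0.55, array([0.2763, 0.2965]))]
side bore [(array([350.8, 183.2]), 0.62, array([ 0.5585, -0.2387]))]
side crank [(array([348.7, 191.1]), 0.81, array([ 0.5717, -0.2504])), (array([353.4, 270. ]), 0.26, array([0.3473, 0.0191]))]
```

View pics/w8c.png

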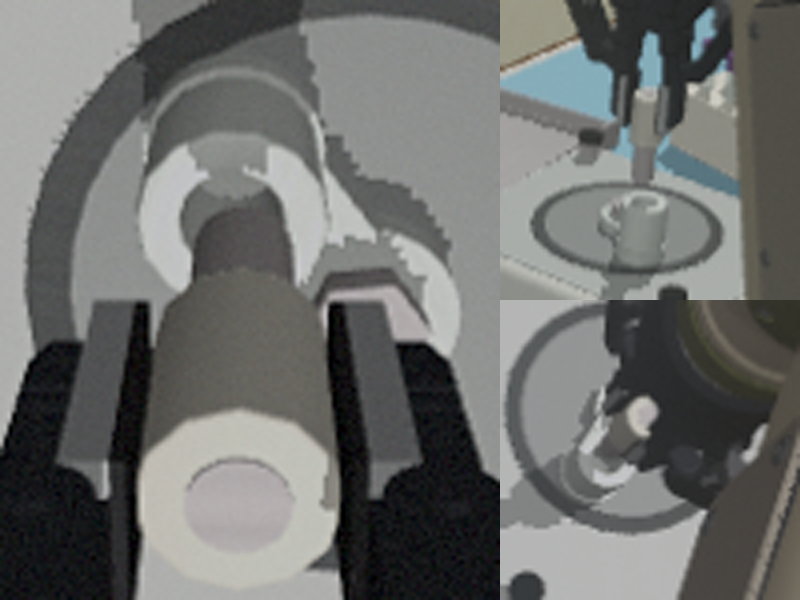

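```bash
cat > fit.py <<'E'
from h import *
from scipy.optimize import least_squares
np.set_printoptions(precision=4,suppress=True)
C=cam("wrist",{"tool_pos":np.array([.5528,-.2353,.2458]),"orientation":[-.0025,.6156,.788,-.0016]})
a=np.linspace(0,2*np.pi,180)
def ext(x,y,z,r):
    u=proj(C,np.c_[x+r*np.cos(a),y+r*np.sin(a),np.full(180,z)]); return np.array([u[:,0].min(),u[:,0].max(),u[:,1].min()])
def fit(l,r_,t,z,r):
    o=np.array([220+l/4,220+r_/4,180+t/4]); s=least_squares(lambda p:ext(p[0],p[1],z,r)-o,[.553,-.24],x_scale=.001); return s.x,s.fun
print("bore",fit(140,327,133,.114,.017))
for fz in (.127,.1293,.132): print("foot",fz,fit(193,297,195,fz+.003,.008))
print("headtop",fit(138,339,408,.2458-.0485,.012))
E
python3 fit.py
```

```text
bore (array([ 0.5522, -0.2416]), array([-1.2696,  1.2662,  0.0644]))
foot 0.127 (array([ 0.553 , -0.2369]), array([ 0.4572, -0.4568, -0.0122]))
foot 0.1293 (array([ 0.5528, -0.236 ]), array([ 0.3018, -0.3015, -0.0081]))
foot 0.132 (array([ 0.5525, -0.2349]), array([ 0.1144, -0.1143, -0.0031]))
headtop (array([ 0.5526, -0.2379]), array([-2.2906,  2.2836,  0.1392]))
```

Request:
apply_moves --motion '[-0.0006, -0.0017, 0, 0, -0.0011, -0.0034, 0, 0, -0.0011, -0.0034, -0.005, 0, -0.0011, -0.0034, -0.009, 0, -0.0011, -0.0034, -0.009, 0]'

```text
t: 18.48
tool_pos: [0.5516, -0.2388, 0.236]
orientation: [-0.003, 0.616, 0.788, -0.002]
ft_force: [-1.2, 0.4, -1.2]
finger_gap: 0.0224
```

```bash
python3 s.py; python3 b.py w9 | grep -v "crank\|top\|pin_head"
```

```text
18.4833 [ 0.5516 -0.2388  0.236 ] G [ -33.4367 -260.2821] F [-1.1516  0.3552 -1.2487] Fg -1.0338515776960513 0.6193247946439862 M [ 0.0035 -0.0213  0.0365] 0.02242876132222752
18.4833 [ 0.5516 -0.2388  0.236 ] [-0.0025  0.6157  0.7879 -0.0016] [-1.1516  0.3552 -1.2487] 0.02242876132222752
wrist pin_foot [(array([285. , 242.2]), 0.6, array([ 0.5546, -0.2413]))]
wrist bore []
side pin_foot [(array([287.9, 341.8]), 0.83, array([0.2772, 0.2905])), (array([249.8, 374.8]), 0.68, array([0.2719, 0.3793])), (array([352.7, 179.6]), 0.5, array([ 0.5599, -0.2479]))]
side bore [(array([352.1, 181.5]), 0.74, array([ 0.5621, -0.249 ]))]
```

Request:
apply_moves --motion '[0, 0, -0.002, 0, 0, 0, -0.004, 0, 0, 0, -0.006, 0, 0, 0, -0.0075, 0, 0, 0, -0.0075, 0]'

```text
t: 19.65
tool_pos: [0.5519, -0.2388, 0.2293]
orientation: [-0.002, 0.616, 0.788, -0.002]
ft_force: [-0.1, -0.6, -1.5]
finger_gap: 0.0221
```

```bash
python3 s.py; python3 -c "
from h import *
im=bot.capture('wrist'); save(im,'w10',(220,180,345,300),5)"
```

```text
19.65 [ 0.5519 -0.2388  0.2293] G [ -33.1681 -260.4381] F [-0.1472 -0.6094 -1.5287] Fg -0.2881435456167683 -0.556798871669841 M [0.0237 0.0145 0.088 ] 0.02208220833892429
```

View pics/w10.png

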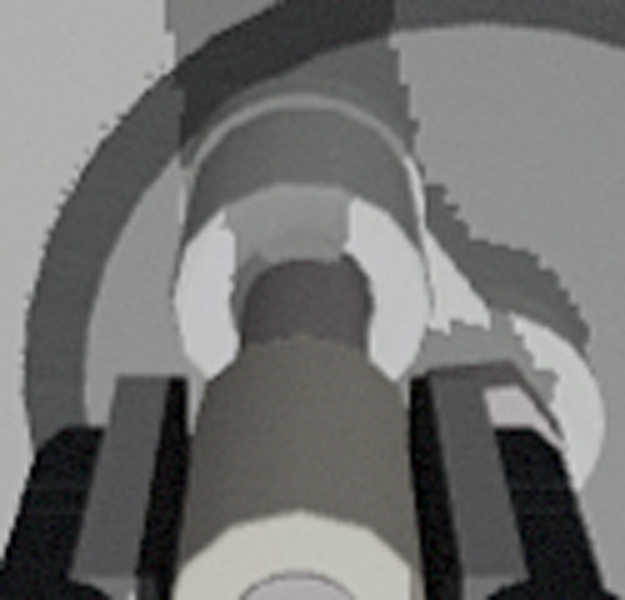

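Request:
apply_moves --motion '[-0.0006, 0.0005, 0, 0, -0.0006, 0.0005, -0.001, 0, -0.0006, 0.0005, -0.002, 0, -0.0006, 0.0005, -0.003, 0, -0.0006, 0.0005, -0.004, 0, -0.0006, 0.0005, -0.004, 0]'

```text
t: 20.2
tool_pos: [0.5513, -0.2383, 0.2252]
orientation: [-0.002, 0.616, 0.788, -0.002]
ft_force: [0.1, -0.0, -1.4]
finger_gap: 0.0222
```

```bash
python3 s.py
```

```text
20.2 [ 0.5513 -0.2383  0.2252] G [ -33.6566 -259.7932] F [ 0.0579 -0.0377 -1.4463] Fg 0.047294366923854976 -0.05041255238044631 M [ 0.0298  0.0179 -0.0365] 0.022207454472910903
```

Request:
apply_moves --motion '[0, 0, -0.001, 0, 0, 0, -0.002, 0, 0, 0, -0.003, 0, 0, 0, -0.004, 0, 0, 0, -0.004, 0]'

```text
t: 20.62
tool_pos: [0.5512, -0.2383, 0.221]
orientation: [-0.002, 0.616, 0.788, -0.002]
ft_force: [0.1, -0.5, -1.6]
finger_gap: 0.0223
```

```bash
python3 s.py
```

```text
20.6167 [ 0.5512 -0.2383  0.221 ] G [ -33.7523 -259.726 ] F [ 0.0806 -0.4732 -1.5953] Fg -0.03446861897049275 -0.4787554072641509 M [ 0.0231 -0.0063 -0.0124] 0.022299462457967614
```

Request:
apply_moves --motion '[0, 0, -0.002, 0, 0, 0, -0.004, 0, 0, 0, -0.006, 0, 0, 0, -0.008, 0, 0, 0, -0.01, 0, 0, 0, -0.01, 0]'

```text
t: 21.12
tool_pos: [0.551, -0.2381, 0.2103]
orientation: [-0.003, 0.616, 0.788, -0.002]
ft_force: [-0.3, -0.0, -1.5]
finger_gap: 0.022
```

```bash
python3 s.py
```

```text
21.1167 [ 0.551  -0.2381  0.2103] G [ -33.9233 -259.5317] F [-0.3317 -0.0355 -1.5294] Fg -0.3306218787695793 0.04451850664076582 M [0.0232 0.0233 0.002 ] 0.021959487988452084
```

Request:
apply_moves --motion '[0, 0, -0.002, 0, 0, 0, -0.004, 0, 0, 0, -0.006, 0, 0, 0, -0.008, 0, 0, 0, -0.008, 0]'

```text
t: 21.53
tool_pos: [0.5508, -0.238, 0.2018]
orientation: [-0.003, 0.616, 0.788, -0.002]
ft_force: [-0.1, -0.2, -2.6]
finger_gap: 0.022
```

```bash
python3 s.py
```

```text
21.5333 [ 0.5508 -0.238   0.2018] G [ -34.088  -259.3694] F [-0.1229 -0.163  -2.6037] Fg -0.1582116046941879 -0.12899878066829296 M [-0.0668 -0.0114 -0.0237] 0.022018603489398055
```

Request:
apply_moves --motion '[0, 0, -0.0007, 0, 0, 0, -0.0014, 0, 0, 0, -0.002, 0, 0, 0, -0.0025, 0, 0, 0, -0.0025, 0]'

```text
t: 21.95
tool_pos: [0.5508, -0.238, 0.1992]
orientation: [-0.003, 0.616, 0.788, -0.002]
ft_force: [-0.1, -0.1, -1.2]
finger_gap: 0.0222
```

```bash
python3 s.py
```

```text
21.95 [ 0.5508 -0.238   0.1992] G [ -34.0747 -259.3878] F [-0.0572 -0.107  -1.1619] Fg -0.08107704479473046 -0.09030977446446606 M [ 0.0216 -0.0339  0.0151] 0.022156518613764296
```

Request:
apply_moves --motion '[0, 0, -0.0005, 0, 0, 0, -0.001, 0, 0, 0, -0.0015, 0, 0, 0, -0.0015, 0]'

```text
t: 22.28
tool_pos: [0.5509, -0.238, 0.1986]
orientation: [-0.003, 0.616, 0.788, -0.002]
ft_force: [-2.1, 0.0, 4.1]
finger_gap: 0.0224
```

```bash
python3 s.py
```

```text
22.2833 [ 0.5509 -0.238   0.1986] G [ -34.0176 -259.4065] F [-2.1395  0.0078  4.0816] Fg -2.076060238458291 0.5171763915679969 M [ 0.1857  0.2938 -0.0405] 0.022444336429367863
```

Request:
apply_moves --motion '[0, 0, 0, 0, 0, 0, 0, 0, 0, 0, 0, 0, 0, 0, 0, 0, 0, 0, 0, 0, 0, 0, 0, 0]' --hand 0.8

```text
t: 22.78
tool_pos: [0.5508, -0.2381, 0.1985]
orientation: [-0.003, 0.616, 0.788, -0.002]
ft_force: [-0.3, 0.4, -0.1]
finger_gap: 0.0686
```

Request:
apply_moves --motion '[0, 0, 0.01, 0, 0, 0, 0.03, 0, 0, 0, 0.06, 0, 0, 0, 0.09, 0, 0, -0.02, 0.11, 0, 0, -0.05, 0.11, 0, 0, -0.08, 0.11, 0, 0, -0.08, 0.11, 0]'

```text
t: 23.45
tool_pos: [0.5509, -0.3229, 0.3094]
orientation: [-0.001, 0.617, 0.787, -0.002]
ft_force: [-0.0, -0.4, -0.3]
finger_gap: 0.0683
```

```bash
python3 s.py; python3 b.py w11 | grep -v crank; python3 - <<'E'
import cv2,numpy as np
r=lambda n,b,s:cv2.resize(cv2.imread(f"pics/{n}.png")[b[1]:b[3],b[0]:b[2]],s,interpolation=cv2.INTER_CUBIC)
cv2.imwrite("pics/w11c.png",np.hstack([r("w11wrist",(0,0,560,420),(480,360)),r("w11side",(310,130,400,220),(320,360))]))
E
```

```text
23.45 [ 0.5509 -0.3229  0.3094] G [ -54.2077 -341.817 ] F [-0.0499 -0.3783 -0.3302] Fg -0.13859049698492276 -0.3555601278349398 M [-0.0055  0.0313  0.0132] 0.06834149624666055
23.45 [ 0.5509 -0.3229  0.3094] [-0.0008  0.6173  0.7867 -0.0025] [-0.0499 -0.3783 -0.3302] 0.06834149624666055
wrist pin_head [(array([309.4, 106.3]), 0.72, array([ 0.5426, -0.2421]))]
wrist pin_foot []
wrist bore [(array([307.3, 101.8]), 0.84, array([ 0.5512, -0.2389]))]
top pin_head [(array([403.2, 206.7]), 0.71, array([ 0.5353, -0.211 ])), (array([196.6, 323.7]), 0.66, array([0.3649, 0.1721])), (array([139.4, 333. ]), 0.52, array([0.3571, 0.2712]))]
top pin_foot [(array([399.8, 206.5]), 0.71, array([ 0.5473, -0.2213])), (array([199. , 324.1]), 0.65, array([0.3635, 0.1762])), (array([149. , 328.3]), 0.45, array([0.3633, 0.2682]))]
top bore [(array([400.6, 212. ]), 0.84, array([ 0.5527, -0.2469])), (array([137.6, 265.9]), 0.34, array([0.49  , 0.3086]))]
side pin_head [(array([245.1, 358.1]), 0.7, array([0.2173, 0.4298])), (array([286.4, 325.4]), 0.54, array([0.2202, 0.3526])), (array([353.9, 179.4]), 0.5, array([ 0.4212, -0.0578]))]
side pin_foot [(array([249.9, 372.8]), 0.82, array([0.2284, 0.4142])), (array([286.9, 341.5]), 0.6, array([0.2322, 0.3391])), (array([350.9, 191. ]), 0.51, array([ 0.4474, -0.0872]))]
side bore [(array([352.3, 182.9]), 0.62, array([ 0.5567, -0.2429]))]
```

```bash
python3 - <<'E'
from h import *
np.set_printoptions(precision=4,suppress=True)
st=bot.state(); W=cam("wrist",st)
print("head",tri([(cam("top"),(403.2,206.7)),(cam("side"),(353.9,179.4)),(W,(309.4,106.3))]))
print("at .132",[atz(C,u,.132)[:2] for C,u in ((cam("top"),(403.2,206.7)),(cam("side"),(353.9,179.4)),(W,(309.4,106.3)))])
print("crank",atz(W,bot.spot_point("crank","wrist")[0]["uv"],.08))
print("proj side head top z.150 / boss", proj(cam("side"),[[.552,-.2405,.150],[.552,-.2405,.114]]))
# side column profile through head
im=cv2.imread("pics/w11side.png"); print([im[r,350:356].mean().round() for r in range(155,205,2)])
im=cv2.imread("pics/side.png"); print([im[r,350:356].mean().round() for r in range(155,205,2)])
# wrist: head-top circle, expected centre/radius in pixels
c0=proj(W,[[.552,-.2405,.15],[.564,-.2405,.15]]); print(c0)
g=cv2.medianBlur(cv2.cvtColor(cv2.imread("pics/w11wrist.png"),cv2.COLOR_BGR2GRAY),3)
x,y=c0[0].astype(int); k=cv2.HoughCircles(g[y-40:y+40,x-40:x+40],cv2.HOUGH_GRADIENT,1,5,param1=80,param2=12,minRadius=10,maxRadius=30)
for a in ([] if k is None else k[0][:4]): print(a[0]+x-40,a[1]+y-40,a[2],atz(W,(a[0]+x-40,a[1]+y-40),.15))
E
```

```text
head [ 0.5543 -0.242   0.1297]
at .132 [array([ 0.5596, -0.2483]), array([ 0.5458, -0.2335]), array([ 0.5514, -0.2362])]
crank [ 0.5852 -0.2634  0.08  ]
proj side head top z.150 / boss [[354.2161 171.7356]
 [353.1358 183.7646]]
[np.float64(160.0), np.float64(160.0), np.float64(160.0), np.float64(160.0), np.float64(160.0), np.float64(160.0), np.float64(160.0), np.float64(158.0), np.float64(142.0), np.float64(138.0), np.float64(123.0), np.float64(123.0), np.float64(123.0), np.float64(124.0), np.float64(123.0), np.float64(125.0), np.float64(134.0), np.float64(132.0), np.float64(132.0), np.float64(131.0), np.float64(130.0), np.float64(125.0), np.float64(124.0), np.float64(83.0), np.float64(99.0)]
[np.float64(161.0), np.float64(161.0), np.float64(161.0), np.float64(161.0), np.float64(161.0), np.float64(161.0), np.float64(161.0), np.float64(161.0), np.float64(161.0), np.float64(167.0), np.float64(168.0), np.float64(167.0), np.float64(114.0), np.float64(172.0), np.float64(130.0), np.float64(171.0), np.float64(138.0), np.float64(133.0), np.float64(133.0), np.float64(132.0), np.float64(131.0), np.float64(126.0), np.float64(125.0), np.float64(85.0), np.float64(101.0)]
[[310.6375 113.2805]
 [327.3464 117.6721]]
306.5 102.5 20.3 [ 0.5473 -0.2344  0.15  ]
314.5 99.5 29.4 [ 0.5521 -0.2312  0.15  ]
300.5 104.5 17.2 [ 0.5437 -0.2366  0.15  ]
310.5 109.5 21.7 [ 0.5512 -0.2381  0.15  ]
```

```bash
python3 -c "
from cell import bot
print(bot.finish_job(), bot.state()['t'])"
```

```text
the job is handed in; nothing more can be done
the job is handed in; nothing more can be done
```

The pin was gauged, the no-go anvil stopped it as it should, and it is now seated in the crank bore and released. I handed the job in shortly after 23.5 s of the 61 s allowed.

- **Pick-up:** I took the pale-grey pin from the -y socket of the block and left the yellow look-alikes and the bolts alone.
- **Gauging:** It went through the go gap with no measurable contact force. It stopped about 42 mm past the gap, which fits the no-go corner I had measured at about 48.5 mm. I held it there for about 1.7 s at a measured 4–6 N, then backed it off and lifted it out.
- **Seating:** It went into the bore with almost no side force until the head landed. Side force was then about 2 N, below the 8 N at which the crank yields. The head landed with the tool within 0.1 mm of the expected height, at about 4–5 N, and I then opened the gripper and moved clear.

**Last checks:** The three cameras together put the head centre at z = 0.130 m, against 0.132 m expected. It is over the bore within the cameras' few-millimetre scatter: single-camera estimates differed by up to about 15 mm, and an automatic circle fit was ambiguous. The crank's measured position stayed within a few millimetres. I could not view the final picture because the 12-picture limit was reached, so those last checks are numeric only, and I did not recheck the bystander objects.

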